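Chock the row of bottles lying on the bench

ROBOT

A 6-joint arm with a two-finger parallel gripper is mounted at the origin on a cart in front of the work surface, level with it; the furniture and walls round the work are solid. World frame = base frame: x ahead of the robot, y to its left, z up, the work surface at z = 0. Lengths are in mm, angles in rad, forces in N, time in s.
With the tool pointing down it reaches from about 400 to 925 mm from the base axis. Payload 12.5 kg.
Tool frame: the origin (TCP) lies at the very end of the fingers, on their centre line; the grasp point (between the pads) lies 19 mm behind it; z points along the fingers, y is the line along which they close (so a half turn about z gives the same grasp; the last joint's range is limited). The gripper opens to 95 mm and grips with 3 to 60 N. Pads are 20 mm wide; open, the fingers measure 119 mm over their backs; the gripper's body (75 mm by 180 mm) begins 59 mm behind the grasp point.
Start: joints at [1.198, 0.491, 1.559, -0, 1.092, -0.106], TCP at [164.761, 602.91, 214.661] pointing down, gripper open.
Joint ranges: [-3.1, 3.1], [-0.84, 2.19], [0.05, 2.79], [-1.13, 4.28], [0.06, 2.93], [-2.69, 2.69]. Speed limits (rad/s): [2.22, 2.22, 2.79, 3.14, 3.14, 3.14].

INTERFACE

Orientations are given as [roll, pitch, yaw] about the fixed x, y, z axes, in that order (R = Rz(yaw) Ry(pitch) Rx(roll)).
In Python, from cell import state, imaging, env, spot_in, mark_of gives the robot as it stands. The module is installed in compiled form; this text tells all that it offers.
- The arm moves only by the tool step_arm, never from a script. Its argument "increments" is a list of rows, each an object with "slide": the shift along the tool's x, y, z in m, a list of three; "roll": the turn about the tool's z in rad. A call has 1 to 5 rows; each row is the pose to reach, as a shift and turn from the pose commanded when the call began, along the tool's axes at that moment; what a row does not reach only later rows make up. A row lasts 1/8 s, in which the tool goes at most 62.5 mm and 10.7 degrees, less where a joint would pass 70% of its speed; a pose out of reach is approached as far as the arm can. A call with a gripper value outside its range is refused whole. "fingers" is the opening, from 0 (shut) to 1 (fully open), set as the call begins (left out, the last holds). The fingers move at their own pace and stop on an object; the grip force is fixed at half the most. Time passes only in rows, so rows that repeat a pose let the fingers close. It gives the time, the measured TCP pose, the force, the opening and the grip force at its end, in the units of the state.
- state(): the state, without advancing time (a new reading comes with each control period).
- imaging.read_camera(name): name is "scene" or "top" or "wrist"; returns a dict with "color" (384x512x3 uint8, red, green, blue), "z_map" (384x512 float32, mm along the optical axis (not along the pixel's ray), 0 where there is no reading), "intrinsics" (3x3 intrinsics, pixels), "camera_from_world" (4x4, takes a point from world to camera coordinates). Camera axes: x right, y up, looking along -z (the intrinsics and any distortion apply to the point x, -y, -z); pixel columns grow to the right and rows downward; lengths in mm; the calibration is good to about 2 mm. A picture is of the moment at which its call begins.
- env.job_done(): hands the job in; it is judged then, once.
Trained networks look in the newest picture that a camera, given by its name, has taken for a name from the list of things; names that differ only in an ending like _2 or _b are one class to them, and where a whole thing is asked for, a point or a joint stands for the part that bears it (a point fixed in the world has none). Each returns a list of dicts, best first, with "confidence" (0 to 1); they miss things now and then, are a little off and sometimes report something else, mostly with a low value. They report only what shows in the picture. A call takes as long as a camera call. They do not tell look-alikes from the thing itself.
- spot_in(camera, target): "bbox" ([left, top, right, bottom] in pixels, round what is visible of it).
- mark_of(camera, target): "uv" ([column, row] in pixels: a listed point, or the origin of a listed thing).
The state is a dict: "t": time; "joints": joint angles; "qvel": joint speeds; "tau": joint torques, N m; "eef_pos": TCP position; "tcp_rot": TCP orientation; "ft_force": force on the tool from outside, world axes, zero at the start; "moment": the same for the moment, N m; "opening": opening from 0.0 (shut) to 1.0 (fully open); "grip_force": force on a finger pad.
Only numpy, scipy, OpenCV 4.12 (cv2) and the standard library are available. Lean on these libraries where they do the work, as an engineer would, in place of code of your own. Each camera call takes 0.05 s, during which the arm holds its last target. There are 200 camera calls.

TASK

Three reagent bottles lie on their sides in a row against the metal end stop. Set the larger of the two wooden chocks flat on the bench at the open end of the row, thin edge under the middle of the last bottle's body and snug against it, so that the row cannot roll apart. Leave the bottles lying where they are, and do not disturb the small chock.

Things in the scene. Friction and masses are not known exactly. Their poses are not given: they have to be found in the camera images.
- chock: larger of two plain wooden wedges, about 0.1 to 0.25 kg: grip block 46x46 mm, 42 high; from its +x side a 45 degree ramp falls from 30 mm high to a thin edge. Origin: underside, centre of grip block. +x to the thin edge, 61 mm off; back at x = -23; y across the 46 mm width (flat sides to grip); z up. Flat on the bench, ramp touching a lying bottle, its origin is 78 mm level from the bottle's axis.
- end_bottle_mid (a point): middle of the body of the row's last bottle (farthest from the stop), on its axis, 33 mm above the bench. White, 68 mm diameter, 150 long, 0.2 kg, on its side. z along its axis to the cap (roughly to the robot); x, y roll with it. Full-width body from 65 mm behind this point to about 40 before it. Two more such bottles lie between it and the stop, almost touching.
- end_stop: aluminium angle fixed to the bench, 170 mm long, 50 high; the row lies against its upright face. Origin on the bench at the middle of that face; x along the face, parallel to the bottles; the row extends to its -y side (robot's right), the last bottle's axis about 173 mm from the face. The chock belongs beyond that bottle, on its -y side.
- small_chock: the small wooden chock, same shape, 25 x 47 mm and 23 mm high; too small for bottles, to be left alone. Origin and axes as for the large chock.
Things that resemble listed ones, but are neither listed nor needed, are in the scene too. Leave any yellow look-alike of the chock alone.

How it is judged (in metres and radians):
At the end, for the whole second after the job is handed in: The large chock stands flat and at rest at the row's open end, thin edge to the last bottle, at most 10 mm short of touching it, within 25 mm of its body's middle and 12 degrees of square; the last bottle lies within 25 mm of where it was (x of end_bottle_mid in the frame of chock between 0.065 and 0.088 m and y of end_bottle_mid in the frame of chock between -0.025 and 0.025 m and angle between the y axis of chock and the z axis of end_bottle_mid, either way round below 0.22 rad and y of chock in the frame of end_stop below -0.2 m and height (world z) of chock below 0.006 m and angle between chock's own z axis and vertical below 0.1 rad and distance of end_bottle_mid from where it was at the start of the episode below 0.025 m and angle between end_bottle_mid's own z axis and vertical above 1.45 rad and linear speed of chock below 0.02 m/s).
It fails at once if the small chock is moved by more than 25 mm (distance of small_chock from where it was at the start of the episode above 0.025 m).
It fails at once if the last bottle is moved by more than 40 mm (distance of end_bottle_mid from where it was at the start of the episode above 0.04 m).
It also fails if it takes over 35 s, if anything falls off the work surface, if the arm or the gripper's body presses on something with over 40 N, if the wrist force passes 120 N, or if a joint passes its speed limit or range.

## Working session

There is one attempt and no reset: what is moved stays moved. The work goes in short steps, Python scripts to look and compute and a tool call to move; the robot and the scene stay as the last step left them, time stands still between calls to the robot, and variables do not carry over. Pictures are saved under pics/ and viewed, at most 10 in all, crops included, and the job is handed in when it is done.

Besides the shell and the picture viewer there is one more tool, called after "Call:" by a JSON object that holds its "op" and its "data". step_arm: Moves the arm, as the interface text tells. Its arguments: {"type":"object","properties":{"increments":{"type":"array"},"fingers":{"type":"number"}},"required":["increments"]}

```bash
mkdir -p pics
cat > h.py <<'E'
import numpy as np, cv2
from cell import state, imaging, env, spot_in, mark_of
def shot(n,f=None):
    r=imaging.read_camera(n)
    if f: cv2.imwrite('pics/'+f,r['color'][:,:,::-1])
    return r
def w(r,u,v,z=None):
    """world point at pixel, by depth map or on plane z"""
    K=r['intrinsics'];T=np.linalg.inv(r['camera_from_world'])
    d=np.array([(u-K[0,2])/K[0,0],-(v-K[1,2])/K[1,1],-1.])
    D=T[:3,:3]@d;o=T[:3,3]
    s=float(r['z_map'][int(round(v)),int(round(u))]) if z is None else (z-o[2])/D[2]
    return o+s*D
E
cat > a.py <<'E'
from h import *
np.set_printoptions(precision=1,suppress=True)
print(state())
for c in ['top','scene']:
    r=shot(c,c+'0.png')
    for t in ['chock','small_chock','end_bottle_mid','end_stop']:
        for m in mark_of(c,t)[:4]:
            u,v=m['uv']
            try: print(c,t,round(m['confidence'],2),np.array(m['uv']),w(r,u,v),w(r,u,v,33 if 'mid' in t else 0))
            except Exception as e: print(c,t,m,e)
        print([(np.array(b['bbox']),round(b['confidence'],2)) for b in spot_in(c,t)[:4]])
E
python3 a.py
```

```text
{'t': 0.0, 'joints': array([ 1.2,  0.5,  1.6, -0. ,  1.1, -0.1]), 'qvel': array([ 0.,  0., -0.,  0., -0.,  0.]), 'tau': array([ -0. , -61.3, -25.8,   0.1,   0. ,  -0. ]), 'eef_pos': array([164.7, 602.7, 214. ]), 'tcp_rot': array([-3.1, -0. ,  2.9]), 'ft_force': array([ 0.7, -0.1,  0.6]), 'moment': array([-0.,  0.,  0.]), 'grip_force': 0.0, 'opening': 1.001846668942774}
top chock 0.62 [311.  245.4] [425.5  -4.3  44. ] [422.5 -10.    0. ]
top chock 0.57 [352.2 192.8] [539.6 -92.2  43.8] [ 542.4 -102.2    0. ]
[(array([285.4, 232.4, 325.9, 261.6]), 0.89), (array([325.5, 167.2, 368.6, 206.2]), 0.57)]
top small_chock 0.56 [358.8 240.2] [ 437.2 -111.    25.2] [ 435.9 -117.1    0. ]
[(array([345.5, 234.1, 367.1, 247.8]), 0.75)]
top end_bottle_mid 0.63 [253.5 158.6] [606.8 121.3  71.3] [612.3 121.9  33. ]
[(array([235.9, 127.9, 275.5, 207.1]), 0.56)]
top end_stop 0.8 [180.3 156. ] [611.2 277.2  63.3] [620.6 289.9   0. ]
[(array([157.4, 115.1, 182.6, 195.2]), 0.74)]
scene chock 0.74 [260.4 272.6] [415.1 -33.7  43.6] [434.3 -13.8   0. ]
scene chock 0.71 [328.6 269.9] [ 514.  -112.    36.5] [ 535.4 -100.     0. ]
[(array([314.1, 244.9, 346.9, 280.9]), 0.76), (array([229.6, 245.8, 275.1, 283.3]), 0.64)]
scene small_chock 0.84 [306.8 302.6] [ 440.6 -125.7   25.5] [ 452.4 -118.     0. ]
[(array([284.8, 286.4, 313.7, 314.4]), 0.66)]
scene end_bottle_mid 0.76 [272.4 181.5] [580.1 103.   64.5] [602.8 124.8  33. ]
[(array([237.1, 158.3, 307.4, 208.7]), 0.84)]
scene end_stop 0.59 [231.8 155.7] [579.1 235.3  53.2] [616.7 282.6  -0. ]
scene end_stop 0.37 [258.5 270.9] [414.8 -29.1  44.4] [434.3  -8.5   0. ]
[(array([194. , 137. , 239.5, 166.9]), 0.58)]
```

```bash
python3 -c "
import cv2
a=cv2.imread('pics/top0.png');a=a[90:290,140:400];cv2.imwrite('pics/topc.png',cv2.resize(a,None,fx=3,fy=3,interpolation=2))"
```

```text
(no output)
```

View pics/topc.png

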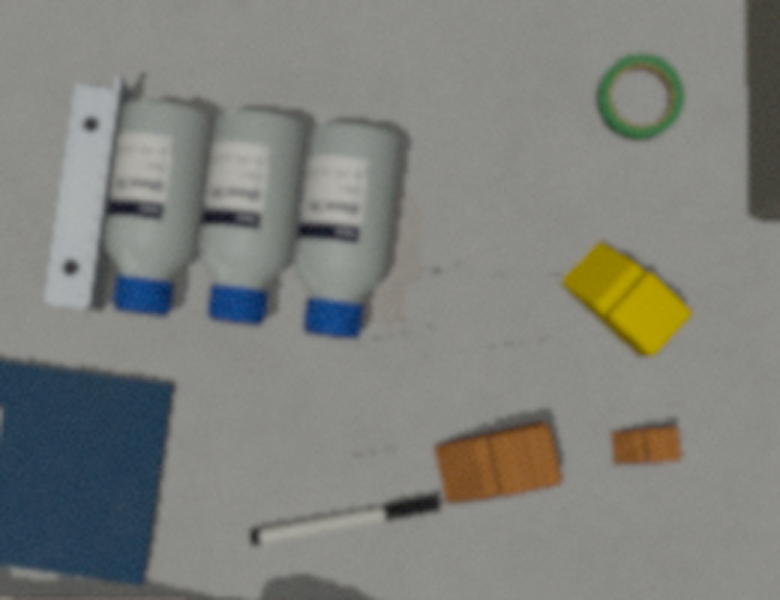

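View pics/scene0.png

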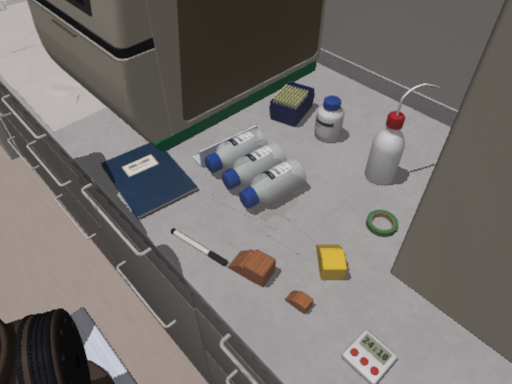

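The top picture (crop ×3, offset 140,90) shows these chock candidates: the large brown chock at (311,245), the yellow look-alike at (352,193) and the small brown chock at (357,240). I choose the large brown one, with its ramp apparently to the left (+y). The last bottle runs from about (263,131) to its cap at (251,197). A pen lies just beside the chock's ramp.

```bash
cat > b.py <<'E'
from h import *
np.set_printoptions(precision=1,suppress=True)
r=shot('top')
def cloud(b):
    l,t,R,B=b
    return np.array([np.r_[w(r,u,v),r['color'][v,u]] for v in range(t,B) for u in range(l,R)])
c=cloud((280,226,332,266)); p=c[(c[:,3]>1.3*c[:,5])&(c[:,2]>8)]
print('z levels',np.percentile(p[:,2],[5,25,50,75,95]))
top=p[p[:,2]>39]; ramp=p[(p[:,2]<33)]
for n,q in (('block',top),('ramp',ramp),('all',p)): print(n,len(q),q[:,:3].mean(0),cv2.minAreaRect(q[:,:2].astype(np.float32)))
c=cloud((230,122,282,210)); blue=(c[:,5]>1.5*c[:,3])&(c[:,2]>20)
print('cap',c[blue,:3].mean(0))
b=c[(c[:,2]>50)&~blue]
print('bottle pct',np.percentile(b[:,:3],[1,50,99],axis=0))
# ridge: for x slices the highest part of the last bottle (y<170)
b=c[(c[:,2]>20)&~blue]
for x in range(530,710,15):
    s=b[(abs(b[:,0]-x)<8)]
    if len(s): print(x,'ymin',np.percentile(s[:,1],1),'zmax',np.percentile(s[:,2],95),'ytop',s[s[:,2]>66][:,1].min() if (s[:,2]>66).any() else None, s[s[:,2]>66][:,1].max() if (s[:,2]>66).any() else None)
E
python3 b.py; python3 -c "
import cv2
a=cv2.imread('pics/top0.png');a=a[215:275,270:380];cv2.imwrite('pics/ck.png',cv2.resize(a,None,fx=6,fy=6,interpolation=2))"
```

```text
z levels [11.9 26.9 41.1 43.2 45.4]
block 452 [431.7 -11.7  47. ] ((441.22393798828125, 37.18254470825195), (154.94876098632812, 56.82450866699219), 78.06971740722656)
ramp 339 [423.2  24.9  22.4] ((426.6816711425781, 6.358360290527344), (46.05878829956055, 76.31217956542969), 13.81779670715332)
all 816 [428.2   4.2  36.4] ((434.38909912109375, 38.54185104370117), (154.7576446533203, 71.53849792480469), 78.35723876953125)
cap [531.2 126.3  51.8]
bottle pct [[543.6  86.7  50.4]
 [611.7 124.8  63.3]
 [669.2 171.7  71.5]]
530 ymin 109.17683075434019 zmax 43.47762580723643 ytop None None
545 ymin 102.34341992047277 zmax 58.76539339020182 ytop None None
560 ymin 91.67993696368336 zmax 66.734820465548 ytop 109.05502054120274 134.3877615467264
575 ymin 89.6970872461262 zmax 69.10163495003727 ytop 105.02997455016123 140.77879775625865
590 ymin 87.77824010452429 zmax 69.50077609538329 ytop 103.07726952984108 170.90767505303313
605 ymin 85.8430135326289 zmax 69.8449934690678 ytop 103.2430602733726 170.90767505303313
620 ymin 83.9144336026952 zmax 69.33354579302463 ytop 101.37449956403384 169.25592308475422
635 ymin 82.15978056601469 zmax 69.45833756468392 ytop 99.60870296175798 171.7813584209123
650 ymin 80.38441366712682 zmax 69.48558657924903 ytop 99.66187193091865 172.02169230363234
665 ymin 82.36336197005242 zmax 69.13325280488735 ytop 95.6361544121507 172.28707017354958
680 ymin 158.2975584737188 zmax 66.45664537925416 ytop 170.19642170862284 170.19642170862284
```

View pics/ck.png

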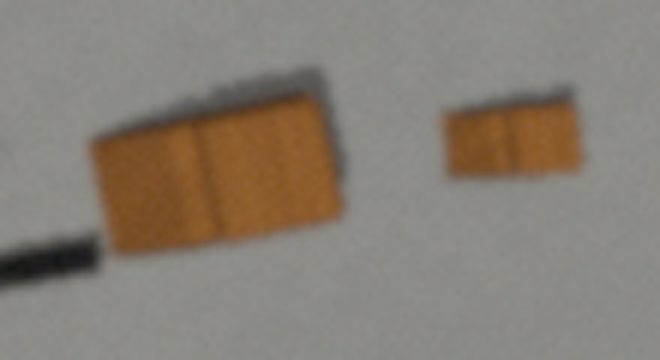

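The crop shows the ramp of the large chock on the left (edge about (92,140)-(112,252)) and the grip block on the right. The block's top corners are at about (200,122), (318,95), (340,215) and (220,240). The small chock is separate on the right.

```bash
cat > c.py <<'E'
from h import *
from scipy.spatial.transform import Rotation as Rn
np.set_printoptions(precision=3,suppress=True)
r=shot('top')
P=[w(r,270+u/6-.5,215+v/6-.5,z)[:2] for u,v,z in ((200,122,42),(318,95,42),(340,215,42),(220,240,42),(92,140,0),(112,252,0))]
P=np.array(P);print(P); print('center',P[:4].mean(0),'edge',P[4:].mean(0))
d=P[4:].mean(0)-P[:4].mean(0);print(np.hypot(*d),np.arctan2(d[1],d[0]))
s=state();print(s['eef_pos'],s['tcp_rot']);print(Rn.from_euler('xyz',s['tcp_rot']).as_matrix())
# coarse height map, rows x, cols y
H={}
for v in range(0,384,3):
  for u in range(0,512,3):
    p=w(r,u,v); k=(int(p[0]//75),int(p[1]//75)); H.setdefault(k,[]).append(p[2])
for i in range(13,-1,-1): print(i*75,[int(np.percentile(H[(i,j)],90)) if (i,j) in H else None for j in range(9,-6,-1)])
E
python3 c.py
```

```text
[[447.629  13.099]
 [457.942 -29.033]
 [415.391 -37.117]
 [405.817   5.604]
 [438.449  49.006]
 [396.879  41.053]]
center [431.695 -11.862] edge [417.664  45.029]
58.59580512423423 1.812594201099546
[164.75  602.911 214.673] [3.141 0.    2.875]
[[-0.965  0.264  0.   ]
 [ 0.264  0.965  0.   ]
 [-0.     0.    -1.   ]]
975 [None, None, None, None, 4, 2, 2, 3, 2, 3, 2, 3, 4, None, None]
900 [None, None, None, None, 101, 53, 4, 3, 2, 2, 2, 2, 118, None, None]
825 [None, None, None, None, 226, 67, 66, 111, 47, 4, 234, 2, 241, None, None]
750 [None, None, None, None, 364, 57, 51, 46, 2, 125, 171, 2, 376, None, None]
675 [None, None, None, None, 454, 6, 55, 3, 3, 3, 3, 14, 436, None, None]
600 [None, None, None, None, 456, 7, 68, 68, 69, 3, 3, 3, 430, 305, 200]
525 [None, None, None, None, 451, 8, 65, 67, 67, 3, 19, 43, 3, 2, 2]
450 [None, None, None, 366, 438, 14, 14, 3, 916, 3, 3, 26, 3, 18, 3]
375 [10, 3, 3, 272, 250, 15, 15, 3, 10, 32, 43, 18, 4, 18, 2]
300 [10, 3, 3, 5, 14, 14, 14, 4, 3, 3, 3, 3, 3, 3, 3]
225 [None, None, None, None, None, None, None, None, None, None, None, None, None, None, None]
150 [None, None, None, -895, -895, -894, -897, -561, -13, -1, -3, -7, -324, -889, -892]
75 [-891, -891, -893, -894, -893, -895, -893, 0, 2, 1, 1, 1, 0, -894, -893]
0 [-890, -894, -892, -892, -891, -892, -891, -794, -796, None, None, -800, -795, -891, -890]
```

View pics/top0.png

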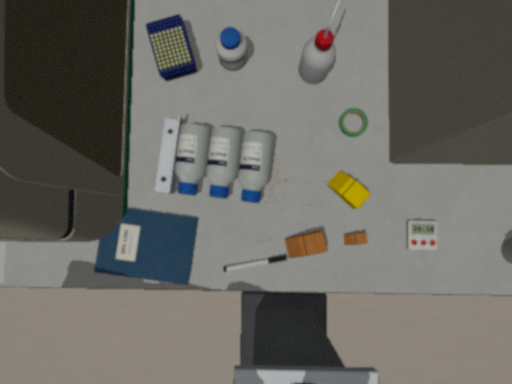

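Call:
{"op": "step_arm", "data": {"increments": [{"slide": [-0.021,-0.058,0],"roll": 0.1},{"slide": [-0.042,-0.115,0],"roll": 0.2},{"slide": [-0.063,-0.173,0],"roll": 0.35},{"slide": [-0.118,-0.204,0],"roll": 0.5},{"slide": [-0.167,-0.232,0],"roll": 0.65}], "fingers": 1}}

```text
t: 1.62
eef_pos: [265.5, 333.7, 215.2]
tcp_rot: [3.14, -0.0, 2.221]
ft_force: [1.0, 0.8, -0.2]
opening: 1.0
grip_force: 0.0
```

Call:
{"op": "step_arm", "data": {"increments": [{"slide": [-0.061,0.01,0],"roll": 0.1},{"slide": [-0.123,0.013,0],"roll": 0.2},{"slide": [-0.188,0.007,0],"roll": 0.3},{"slide": [-0.251,-0.009,0],"roll": 0.4},{"slide": [-0.308,-0.034,0],"roll": 0.425}]}}

```text
t: 2.25
eef_pos: [424.8, 72.7, 214.8]
tcp_rot: [3.141, 0.0, 1.798]
ft_force: [1.5, 1.0, -0.1]
opening: 0.997
grip_force: 0.0
```

Call:
{"op": "step_arm", "data": {"increments": [{"slide": [-0.041,-0.006,0],"roll": 0},{"slide": [-0.081,-0.012,0.02],"roll": 0},{"slide": [-0.081,-0.012,0.03],"roll": 0},{"slide": [-0.081,-0.012,0.03],"roll": 0}]}}

```text
t: 2.75
eef_pos: [430.2, -6.6, 184.2]
tcp_rot: [-3.14, -0.001, 1.799]
ft_force: [-0.4, -0.6, -0.2]
opening: 0.996
grip_force: 0.0
```

```bash
cat > d.py <<'E'
from h import *
np.set_printoptions(precision=3,suppress=True)
s=state();print(s['eef_pos'],s['tcp_rot'],s['joints'])
r=shot('wrist','wr1.png')
for t in ['chock','small_chock']:
    for m in mark_of('wrist',t)[:3]: print(t,m,w(r,*m['uv'],0))
c=r['color'].astype(int)
pts=np.array([np.r_[w(r,u,v),c[v,u],u,v] for v in range(0,384,2) for u in range(0,512,2)])
p=pts[(pts[:,3]>1.3*pts[:,5])&(pts[:,2]>36)&(pts[:,2]<50)&(abs(pts[:,1]+12)<45)]
print(len(p),p[:,:3].mean(0),p[:,6:].mean(0)); print(cv2.minAreaRect(p[:,:2].astype(np.float32)))
E
python3 d.py
```

```text
[430.231  -6.616 184.229] [-3.14  -0.001  1.799] [-0.169  0.258  2.049  0.     0.836 -0.398]
chock {'uv': [260.2, 181.1], 'confidence': 0.88} [435.873 -13.797   0.   ]
chock {'uv': [324.3, 270.9], 'confidence': 0.73} [ 537.92  -105.183    0.   ]
small_chock {'uv': [244.2, 261.3], 'confidence': 0.64} [ 439.814 -114.964    0.   ]
491 [431.039 -11.911  41.509] [256.399 186.798]
((430.7503356933594, -12.877609252929688), (45.02397155761719, 43.75054168701172), 13.70768928527832)
```

View pics/wr1.png

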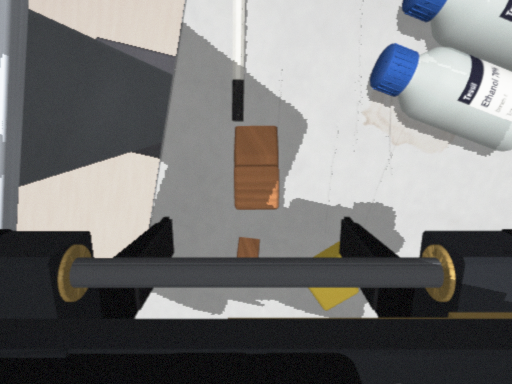

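The wrist picture shows the large chock centred at about (257,167), square to the tool. The fingers are either side with its block at (257,187), the pen is at (238,60), and the small chock at (248,247) is clear.

Call:
{"op": "step_arm", "data": {"increments": [{"slide": [0,0,0.03],"roll": 0},{"slide": [0,0,0.06],"roll": 0},{"slide": [0,0,0.1],"roll": 0},{"slide": [0,0,0.1],"roll": 0}]}}

```text
t: 3.4
eef_pos: [429.7, -6.1, 83.5]
tcp_rot: [-3.138, -0.002, 1.801]
ft_force: [-0.0, 0.0, 0.2]
opening: 1.001
grip_force: 0.0
```

Call:
{"op": "step_arm", "data": {"increments": [{"slide": [-0.006,0,0.03],"roll": 0},{"slide": [-0.006,0,0.06],"roll": 0},{"slide": [-0.006,0,0.077],"roll": 0},{"slide": [-0.006,0,0.077],"roll": 0}]}}

```text
t: 3.9
eef_pos: [432.4, -12.4, 8.2]
tcp_rot: [-3.141, -0.0, 1.8]
ft_force: [0.3, 0.3, 0.8]
opening: 1.0
grip_force: 0.0
```

Call:
{"op": "step_arm", "data": {"increments": [{"slide": [0,0,0],"roll": 0},{"slide": [0,0,0],"roll": 0},{"slide": [0,0,0],"roll": 0},{"slide": [0,0,0],"roll": 0},{"slide": [0,0,0],"roll": 0}], "fingers": 0}}

```text
t: 4.53
eef_pos: [431.9, -12.7, 7.7]
tcp_rot: [3.141, -0.0, 1.8]
ft_force: [0.7, -0.6, -0.3]
opening: 0.534
grip_force: 0.0
```

Call:
{"op": "step_arm", "data": {"increments": [{"slide": [0,0,0],"roll": 0},{"slide": [0,0,0],"roll": 0},{"slide": [0,0,0],"roll": 0}]}}

```text
t: 4.9
eef_pos: [431.9, -12.7, 7.6]
tcp_rot: [-3.142, -0.0, 1.8]
ft_force: [-0.4, -0.3, 3.2]
opening: 0.484
grip_force: 30.0
```

Call:
{"op": "step_arm", "data": {"increments": [{"slide": [0,0,-0.03],"roll": 0},{"slide": [0,0.01,-0.06],"roll": 0},{"slide": [-0.003,0.06,-0.06],"roll": 0.12},{"slide": [-0.007,0.115,-0.06],"roll": 0.24},{"slide": [-0.01,0.163,-0.06],"roll": 0.353}]}}

```text
t: 5.52
eef_pos: [594.6, 14.9, 67.5]
tcp_rot: [3.142, -0.0, 1.443]
ft_force: [-0.2, -1.0, -1.9]
opening: 0.483
grip_force: 30.0
```

Call:
{"op": "step_arm", "data": {"increments": [{"slide": [0,0,0],"roll": 0},{"slide": [0,0,0],"roll": 0},{"slide": [0,0,0],"roll": 0}]}}

```text
t: 5.9
eef_pos: [591.9, 14.4, 67.5]
tcp_rot: [-3.141, -0.0, 1.447]
ft_force: [-0.3, 0.1, -2.1]
opening: 0.484
grip_force: 30.0
```

```bash
cat > e.py <<'E'
from h import *
np.set_printoptions(precision=3,suppress=True)
s=state();print(s['eef_pos'],s['tcp_rot'],s['opening'],s['grip_force'])
r=shot('wrist','wr2.png')
for t in ['chock','end_bottle_mid']:
    for m in mark_of('wrist',t)[:3]: print(t,m,w(r,*m['uv'],33))
c=r['color'].astype(int)
P=np.array([np.r_[w(r,u,v),c[v,u],u,v] for v in range(0,384) for u in range(0,512) if r['z_map'][v,u]>0])
b=P[(P[:,1]>70)&(P[:,1]<140)&(P[:,0]>500)&(P[:,0]<700)&(P[:,2]>40)&(P[:,2]<80)]
blue=b[:,5]>1.5*b[:,3]
print('cap',b[blue,:3].mean(0),b[blue,0].min(),'body x',np.percentile(b[:,0],[.5,99.5]))
for x in range(570,680,10):
    q=b[abs(b[:,0]-x)<5]; q=q[q[:,2]>50]
    if len(q)>20: # circle fit with r=34 known, z centre 34
        A=np.c_[2*q[:,1],2*q[:,2],np.ones(len(q))]; k=np.linalg.lstsq(A,(q[:,1:3]**2).sum(1),rcond=None)[0]
        print(x,len(q),'axis y,z',k[:2],'R',np.sqrt(k[2]+k[0]**2+k[1]**2))
E
python3 e.py
```

```text
[591.902  14.414  67.532] [-3.141 -0.     1.447] 0.4835213043308913 29.95306357883237
chock {'uv': [258.5, 232.5], 'confidence': 0.77} [591.728   2.16   33.   ]
end_bottle_mid {'uv': [253.3, 50.8], 'confidence': 0.57} [602.633 116.857  33.   ]
cap [532.695 122.969  51.293] 516.878905344998 body x [519.889 665.582]
570 1923 axis y,z [121.281  34.911] R 32.077208905001946
580 2183 axis y,z [104.2    74.357] R 22.080833755883383
590 2177 axis y,z [103.739  71.933] R 20.447363489721493
600 2125 axis y,z [104.13   67.481] R 18.18133049707085
610 2091 axis y,z [105.015  61.756] R 16.840837253967152
620 1988 axis y,z [109.56   48.853] R 20.91584470857714
630 1955 axis y,z [115.133  34.735] R 32.58319628576834
640 1951 axis y,z [114.099  34.469] R 32.83763455890361
650 1949 axis y,z [112.779  34.463] R 32.690906931888065
660 1811 axis y,z [111.797  35.043] R 32.081820130778326
670 197 axis y,z [113.563  45.861] R 20.304570180616146
```

View pics/wr2.png

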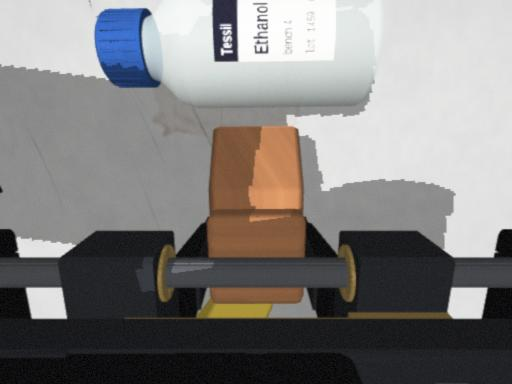

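The wrist picture shows the chock held square. Its ramp edge at (255,128) faces the last bottle's body, near the middle at about (255,50), with its near side at row 105.

Call:
{"op": "step_arm", "data": {"increments": [{"slide": [0,0,0.03],"roll": 0},{"slide": [0,-0.001,0.055],"roll": 0},{"slide": [0.005,-0.001,0.059],"roll": 0},{"slide": [0.018,-0.001,0.059],"roll": 0},{"slide": [0.02,-0.001,0.059],"roll": 0}]}}

```text
t: 6.68
eef_pos: [594.9, 35.6, 9.6]
tcp_rot: [3.14, -0.0, 1.448]
ft_force: [0.4, -0.2, -1.3]
opening: 0.484
grip_force: 30.0
```

Call:
{"op": "step_arm", "data": {"increments": [{"slide": [0.003,0,0],"roll": 0},{"slide": [0.003,0,0],"roll": 0},{"slide": [0.003,0,0],"roll": 0}]}}

```text
t: 7.05
eef_pos: [594.8, 37.4, 8.8]
tcp_rot: [3.141, -0.0, 1.447]
ft_force: [0.3, 0.4, -0.9]
opening: 0.483
grip_force: 30.0
```

Call:
{"op": "step_arm", "data": {"increments": [{"slide": [0.002,0,0.001],"roll": 0},{"slide": [0.002,0,0.001],"roll": 0},{"slide": [0.002,0,0.001],"roll": 0}]}}

```text
t: 7.42
eef_pos: [595.1, 39.4, 7.7]
tcp_rot: [3.141, -0.0, 1.447]
ft_force: [0.2, -0.4, -0.7]
opening: 0.482
grip_force: 30.0
```

Call:
{"op": "step_arm", "data": {"increments": [{"slide": [0.002,0,0],"roll": 0},{"slide": [0.002,0,0],"roll": 0},{"slide": [0.002,0,0],"roll": 0}]}}

```text
t: 7.8
eef_pos: [595.3, 41.6, 7.7]
tcp_rot: [3.141, -0.0, 1.447]
ft_force: [1.6, 0.6, 1.1]
opening: 0.485
grip_force: 30.0
```

Call:
{"op": "step_arm", "data": {"increments": [{"slide": [0.002,0,0],"roll": 0},{"slide": [0.002,0,0],"roll": 0},{"slide": [0.002,0,0],"roll": 0}]}}

```text
t: 8.18
eef_pos: [595.5, 43.5, 7.7]
tcp_rot: [3.141, -0.0, 1.447]
ft_force: [-0.1, -0.2, 0.8]
opening: 0.482
grip_force: 30.0
```

```bash
python3 e.py | grep -v '^5[89]\|^6[012]'; python3 -c "
from h import *
s=state();print(s['ft_force'])
r=shot('top')
for m in mark_of('top','end_bottle_mid')[:2]: print(m,w(r,*m['uv'],33))"
```

```text
[595.542  43.536   7.692] [ 3.141 -0.     1.447] 0.4822402782048571 29.95453990657552
chock {'uv': [258.6, 230.3], 'confidence': 0.75} [598.062  55.717  33.   ]
cap [538.006 124.96   53.042] 517.7370031130089 body x [520.905 666.172]
570 3682 axis y,z [122.952  35.236] R 32.03004522745923
630 4450 axis y,z [117.116  34.322] R 33.297481011365505
640 4490 axis y,z [116.021  34.129] R 33.443964917522706
650 4591 axis y,z [114.765  33.937] R 33.50134270485112
660 4354 axis y,z [113.917  34.274] R 33.115231009536096
670 575 axis y,z [115.448  37.076] R 29.028300544131927
[-0.22786221  0.6324026   1.77759214]
{'uv': [249.5, 160.0], 'confidence': 0.75} [609.07591866 130.65540366  33.        ]
```

View pics/wr2.png

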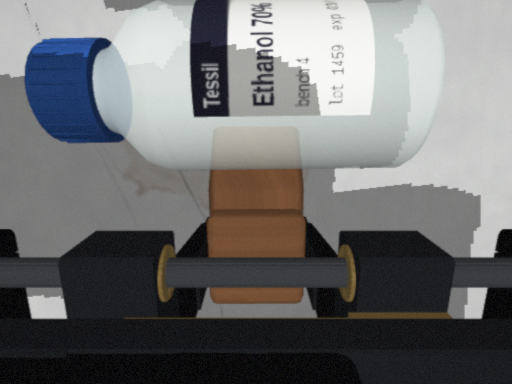

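The wrist picture shows the ramp edge under the bottle's body (columns 210–300, body 130–440), and the measured axis is about 77 mm from the chock origin, so it is in contact. I release it now.

Call:
{"op": "step_arm", "data": {"increments": [{"slide": [0,0,0],"roll": 0},{"slide": [0,0,0],"roll": 0},{"slide": [0,0,0],"roll": 0},{"slide": [0,0,0],"roll": 0}], "fingers": 0.75}}

```text
t: 8.93
eef_pos: [595.5, 43.4, 7.6]
tcp_rot: [-3.141, -0.0, 1.447]
ft_force: [-0.0, -0.0, -0.0]
opening: 0.747
grip_force: 0.0
```

Call:
{"op": "step_arm", "data": {"increments": [{"slide": [0,0,-0.03],"roll": 0},{"slide": [0,0,-0.07],"roll": 0},{"slide": [-0.02,0,-0.12],"roll": 0},{"slide": [-0.05,0,-0.15],"roll": 0},{"slide": [-0.05,0,-0.15],"roll": 0}]}}

```text
t: 9.55
eef_pos: [590.1, -7.6, 159.9]
tcp_rot: [3.137, 0.0, 1.445]
ft_force: [0.2, 0.5, 0.2]
opening: 0.745
grip_force: 0.0
```

```bash
cat > f.py <<'E'
from h import *
np.set_printoptions(precision=2,suppress=True)
print(state()['eef_pos'],state()['opening'])
r=shot('wrist','wr3.png'); c=r['color'].astype(int)
P=np.array([np.r_[w(r,u,v),c[v,u]] for v in range(384) for u in range(512) if r['z_map'][v,u]>0])
k=P[(P[:,3]>1.3*P[:,5])&(P[:,2]>37)&(P[:,2]<48)&(abs(P[:,0]-595)<50)&(abs(P[:,1]-43)<50)]
print('block',len(k),k[:,:3].mean(0),k[:,2].std(),cv2.minAreaRect(k[:,:2].astype(np.float32)))
b=P[(P[:,1]>70)&(P[:,1]<150)&(P[:,0]>500)&(P[:,0]<700)&(P[:,2]>50)&(P[:,2]<80)]
for x in (570,630,640,650,660):
    q=b[abs(b[:,0]-x)<5]
    if len(q)<20: continue
    A=np.c_[2*q[:,1:3],np.ones(len(q))]; s=np.linalg.lstsq(A,(q[:,1:3]**2).sum(1),rcond=None)[0]; print(x,s[:2])
print('bottle x',np.percentile(b[:,0],[.5,99.5]))
E
python3 f.py
```

```text
[590.07  -7.62 159.86] 0.7452350668947368
block 2570 [595.39  43.56  41.59] 0.9599651766646665 ((595.269287109375, 43.25799560546875), (45.06830596923828, 45.518028259277344), 82.72422790527344)
570 [122.84  34.63]
630 [116.68  34.38]
640 [115.65  34.54]
650 [114.38  34.17]
660 [113.52  34.64]
bottle x [520.58 666.26]
```

View pics/wr3.png

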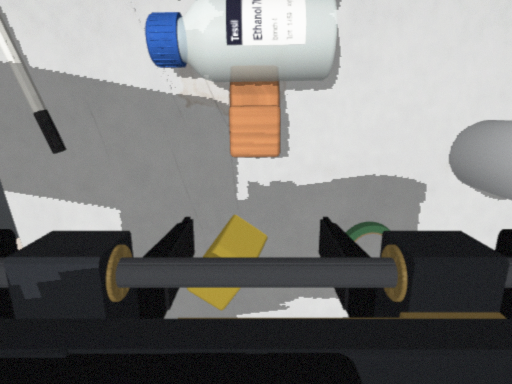

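The picture shows the chock flat at (255,118), square, with its ramp under the middle of the bottle's body. The measured gap of 77 mm matches contact, so I hand in.

```bash
python3 -c "
from h import *
print(env.job_done())"
```

```text
the job is handed in; nothing more can be done
None
```

The large chock is set flat and snug against the middle of the last bottle and the job is handed in at about 10 s; the hand-in gave no verdict. The bottle may have rolled about 2 mm on contact, and nothing touched the small chock.

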